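# Eject the fridge temperature logger and trap it on the dock

### The job

Press the eject key of the logger dock on the worktop with one fingertip and, with the other finger standing in the logger's way, trap the logger as the spring shoots it out of its pocket: it must be clearly out on the apron, but stopped while the spring is still pushing it and before it slides away. Do not pinch or lift the logger, and leave the things around the dock alone. Finish while still holding it there with the finger, flat on the apron and at rest.

Things in the scene. Friction and masses are not known exactly. Their poses are not given: they have to be found in the camera images.
- dock: White plastic docking station fixed to the worktop, base 200 (x) x 140 (y) x 30 mm high. Origin: centre of its underside; x points to the hooded rear, y left of x, z up. The logger slides on the base's flat top (z = 30 mm) along y = 0, ejected towards -x. Pocket x = -30 to 90 mm, cheeks 16 mm high at y = +-26.5 mm; hood (top 64 mm above the worktop) from x = 16 mm back.
- apron (a point): Point on the dock's open apron, on the logger's path beside the key: dock x = -70, y = 0, z = 30 mm. The flat apron runs from dock x = -30 mm to its free front edge at x = -100 mm, between low rails 3 mm high at y = +-26.5 mm (5 mm thick). A finger standing here stops the logger about 30 mm out.
- pusher (a joint): Travel of the steel spring pusher behind the logger, m, 0 (loaded) to 0.050. It drives the logger towards dock -x with about 6 N at first, falling to about 3 N at 0.050, where it stops; an unstopped logger then slides on and off the apron. It shoots out in about 0.1 s.
- key_top (a point): Centre of the top face of the eject key, a grey plastic block 26 (x) x 24 (y) mm beside the apron at dock x = -70, y = +45 mm. Its top is 20 mm above the base's top (50 mm above the worktop) when up, 8 mm above the base's top when fully down.
- eject_key (a joint): Downward travel of the eject key, m: 0 up, 0.012 fully down. It takes about 3 to 6 N, has no return spring and stays where pushed. It lowers a small steel gate (dock x = -34.5 to -30.5 mm, 6 mm high when the key is up) that holds the logger in; the logger is let go at about 0.005 to 0.006.
- logger_center (a point): Centre of the temperature logger, a black plastic slab 56 (x) x 44 (y) x 26 mm, about 90 g, lying flat. Docked, its centre is at dock x = -2, y = 0, z = 43 mm, its front face at dock x = -30 mm and its top 26 mm above the base's top.
- jar: Bystander: loose lidded glass jar, 52 mm across, 85 mm high, origin under its centre.
- ramekin: Bystander: loose white ceramic cup without handle, 72 mm across, 45 mm high, origin under its centre.
- spoon: Bystander: loose steel spoon, 190 mm long, lying on the worktop along its own x; origin at the centre of its underside.
Things that resemble listed ones, but are neither listed nor needed, are in the scene too. Of the things that look like the part that bears logger_center, the largest one is meant. There is more than one size of the dock; the one meant has the size given above.

How it is judged:
On the way:
1. the eject key is pressed down far enough to let the logger go (value of joint eject_key above 0.0045 m).
At the end, for the whole second after the job is handed in: Logger 10 to 48 mm out of its docked place, flat on the apron (5 mm in height, 8 mm off the centre line, 0.15 rad), at rest (under 20 mm/s), held back against the spring by the fingers with over 0.5 N; the key at least 4.5 mm down (x of logger_center in the frame of dock between -0.05 and -0.012 m and y of logger_center in the frame of dock between -0.008 and 0.008 m and z of logger_center in the frame of dock between 0.038 and 0.048 m and angle between logger_center's own z axis and vertical below 0.15 rad and linear speed of logger below 0.02 m/s and contact force between the fingers and logger above 0.5 N and value of joint eject_key above 0.0045 m); the arm keeps its last pose, push and grip.
It fails at once if the logger slides away: more than 55 mm out of its docked place (x of logger_center in the frame of dock below -0.057 m).
It fails at once if the logger is lifted more than 10 mm off the dock's top (z of logger_center in the frame of dock above 0.053 m).
It fails at once if the logger is tipped by more than 0.5 rad (angle between logger_center's own z axis and vertical above 0.5 rad).
It fails at once if the jar, cup or spoon is moved by more than 25 mm (distance of any of jar, ramekin, spoon from where it was at the start of the episode above 0.025 m).
It also fails if it takes over 32 s, if anything falls off the work surface, if the arm or the gripper's body presses on something with over 40 N, if the wrist force passes 120 N, or if a joint passes its speed limit or range.

### The arm

A 6-joint arm with a two-finger parallel gripper is mounted at the origin on the work surface. World frame = base frame: x ahead of the robot, y to its left, z up, the work surface at z = 0. Lengths are in m, angles in rad, forces in N, time in s.
With the tool pointing down it reaches from about 0.375 to 0.9 m from the base axis. Payload 3.1 kg.
Tool frame: the origin (TCP) lies midway between the tips of the shut fingers; the grasp point (between the pads) lies 19 mm behind it; z points along the fingers, y is the line along which they close (so a half turn about z gives the same grasp; the last joint's range is limited). The gripper opens to 87 mm and grips with 3 to 60 N. Pads are 19 mm wide; open, the fingers measure 117 mm over their backs; the gripper's body (75 mm by 190 mm) begins 51 mm behind the grasp point.
Start: joints at [1.147, 0.527, 1.433, -0, 1.181, -0.178], TCP at [0.151, 0.606, 0.223] pointing down, gripper open.
Joint ranges: [-3.08, 3.08], [-0.75, 2.2], [0.22, 2.44], [-1.43, 4.57], [0, 2.65], [-2.85, 2.85]. Speed limits (rad/s): [2.79, 2.79, 3.14, 3.14, 3.14, 3.14].

### API

Orientations are given as a unit quaternion [x, y, z, w].
In Python, from rig import get_obs, cams, job gives the robot as it stands.
- The arm moves only by the tool servo_tool, never from a script. Its argument "moves" is text: rows parted by semicolons, each of 5 numbers parted by spaces: the shift along the tool's x, y, z in m, then the turn about the tool's z in degrees, then the finger opening in m, from 0 to 0.087. In form: dx dy dz spin claw; .... A call has 1 to 10 rows; each row is the pose to reach, as a shift and turn from the pose commanded when the call began, along the tool's axes at that moment; what a row does not reach only later rows make up. A row lasts 1/12 s, in which the tool goes at most 41.7 mm and 7.16 degrees, less where a joint would pass 70% of its speed; a pose out of reach is approached as far as the arm can. A call with a gripper value outside its range is refused whole. The fingers move at their own pace and stop on an object; "grip_force" is the grip in N (left out, the last holds). Time passes only in rows, so rows that repeat a pose let the fingers close. It gives the time, the measured TCP pose, the force, the opening and the grip force at its end, in the units of the state.
- get_obs(): the state, without advancing time (a new reading comes with each control period).
- cams.camera(name): name is "side" or "top"; returns the picture (400x640x3 uint8, blue, green, red); there is no depth.
- cams.camera_model(name): a dict with "fx", "fy", "cx", "cy" (pixels), "R" (3x3) and "t" (3): a world point X has camera coordinates R X + t. Camera axes: x right, y down, z forward; pixel columns grow to the right and rows downward; lengths in m; the calibration is good to about 2 mm. A picture is of the moment at which its call begins. camera_model takes no time and is no camera call.
- job.hand_in(): hands the job in; it is judged then, once.
The state is a dict: "time": time; "q": joint angles; "joint_velocities": joint speeds; "joint_torque": joint torques, N m; "position": TCP position; "tool_rot": TCP orientation; "ft_force": force on the tool from outside, world axes, zero at the start; "moment": the same for the moment, N m; "grip_width": finger opening in m; "grip_force": force on a finger pad.
Only numpy, scipy, OpenCV 4.12 (cv2) and the standard library are available. Lean on these libraries where they do the work, as an engineer would, in place of code of your own. Each camera call takes 0.05 s, during which the arm holds its last target. There are 200 camera calls.

## Working session

There is one attempt and no reset: what is moved stays moved. The work goes in short steps, Python scripts to look and compute and a tool call to move; the robot and the scene stay as the last step left them, time stands still between calls to the robot, and variables do not carry over. Pictures are saved under pics/ and viewed, at most 10 in all, crops included, and the job is handed in when it is done.

Besides the shell and the picture viewer there is one more tool, called after "Request:" as name(argument=value, ...), one argument or row to a line, values as JSON. servo_tool: Moves the arm, as the interface text tells. Its arguments: {"type":"object","properties":{"moves":{"type":"string"},"grip_force":{"type":"number"}},"required":["moves"]}

```bash
mkdir -p pics; python3 - <<'E'
from rig import get_obs,cams
import cv2,numpy as np
for n in("top","side"):
    cv2.imwrite(f"pics/{n}0.png",cams.camera(n))
    m=cams.camera_model(n);R=np.array(m["R"]);print(n,m["fx"],m["fy"],m["cx"],m["cy"],R.round(4).tolist(),np.array(m["t"]).round(4),-R.T@np.array(m["t"]))
o=get_obs();print(o)
E
```

```text
top 394.45527683636635 394.45527683636635 317.6002893316515 204.67657853126894 [[-0.0082, -0.9999, 0.0065], [-0.9973, 0.0077, -0.0734], [0.0733, -0.0071, -0.9973]] [0.0275 0.5745 0.8903] [0.50783535 0.02948383 0.92989643]
side 479.93027201103104 479.93027201103104 318.7354253575089 202.84331948214108 [[-0.9884, -0.1517, 0.0009], [-0.098, 0.6341, -0.767], [0.1158, -0.7582, -0.6416]] [0.6016 0.0841 1.0576] [0.48034347 0.83982767 0.74255652]
{'time': 0.1, 'q': array([ 1.14753934e+00,  5.28373802e-01,  1.43377756e+00, -2.75165145e-05,
        1.18140245e+00, -1.78486321e-01]), 'joint_velocities': array([ 0.00047398,  0.00019708, -0.0015958 ,  0.00032163, -0.00031673,
       -0.00115164]), 'joint_torque': array([ 1.66486275e-04, -4.40985453e+01, -1.77150822e+01,  6.35054265e-02,
        5.33910154e-02, -3.40245515e-05]), 'position': array([0.15115252, 0.60576317, 0.22166804]), 'tool_rot': array([ 1.22074788e-01,  9.92520420e-01, -9.40301056e-04, -2.78445886e-04]), 'ft_force': array([ 0.31280955,  0.12718942, -0.66920285]), 'moment': array([-0.00391474, -0.01350943,  0.02688846]), 'grip_force': 0.0, 'grip_width': 0.08742760887488273}
```

View pics/top0.png

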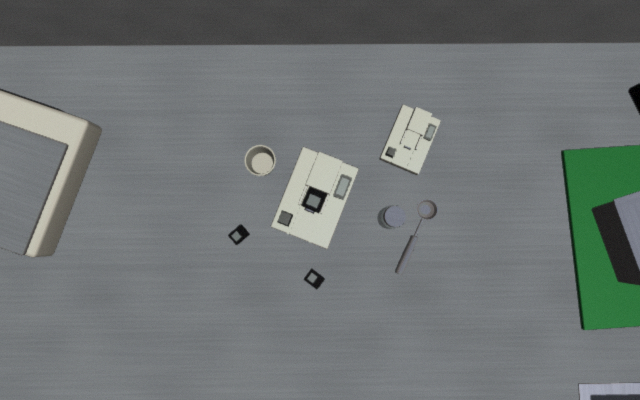

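View pics/side0.png

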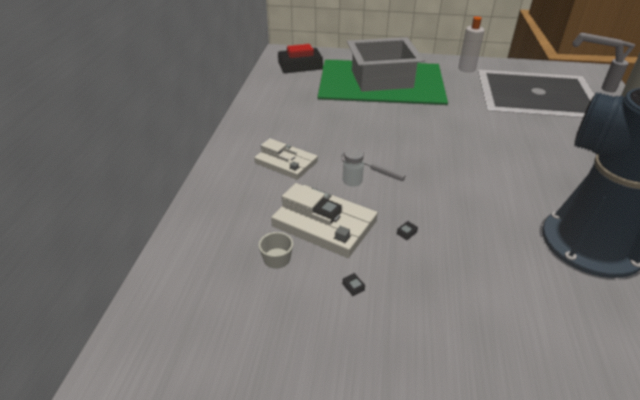

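The large dock is at top (315,197) with its logger at (314,200) and key at (285,218). The small dock at (410,140) and the small loose loggers at (238,234) and (314,279) are decoys. Next I'll measure it and confirm in a crop.

```bash
cat > h.py <<'E'
import cv2,numpy as np
from rig import cams
def ray(n,uv,z):
    m=cams.camera_model(n);R=np.array(m["R"]);c=-R.T@np.array(m["t"])
    d=R.T@np.array([(uv[0]-m["cx"])/m["fx"],(uv[1]-m["cy"])/m["fy"],1]);return c+d*(z-c[2])/d[2]
def proj(n,X):
    m=cams.camera_model(n);p=np.array(m["R"])@X+np.array(m["t"]);return np.array([m["fx"]*p[0]/p[2]+m["cx"],m["fy"]*p[1]/p[2]+m["cy"]])
E
python3 - <<'E'
from h import *
im=cv2.imread("pics/top0.png")
hsv=cv2.cvtColor(im,cv2.COLOR_BGR2HSV)
b,g,r=[im[...,i].astype(int) for i in range(3)]
print(im[235,310],im[218,285],im[250,350],im[185,343],im[200,305])
w=((im.min(2)>165)).astype(np.uint8); w[:, :262]=0; w[:,372:]=0
cs,_=cv2.findContours(w,0,2);c=max(cs,key=cv2.contourArea);h=cv2.convexHull(c)
print(cv2.contourArea(h),cv2.approxPolyDP(h,4,True)[:,0].tolist(),cv2.minAreaRect(h))
d=((im.max(2)<110)).astype(np.uint8); mask=np.zeros_like(d);cv2.drawContours(mask,[h],-1,1,-1)
n,l,s,ce=cv2.connectedComponentsWithStats(d*mask);print(s,ce)
for i in range(1,n):
    if s[i,4]>60:
        q=cv2.findContours((l==i).astype(np.uint8),0,2)[0][0];print(i,cv2.minAreaRect(q),cv2.boxPoints(cv2.minAreaRect(q)).round(1).tolist())
a=cv2.resize(im[140:255,260:375],None,fx=5,fy=5,interpolation=2)
s=cv2.imread("pics/side0.png")
cv2.imwrite("pics/crop.png",a)
E
```

```text
[189 200 197] [91 92 90] [125 123 117] [152 156 150] [20 20 18]
5118.5 [[303, 148], [357, 169], [327, 247], [272, 226]] ((314.7027587890625, 196.84751892089844), (59.63457107543945, 87.55711364746094), 21.447736740112305)
[[     0      0    640    400 255443]
 [   341    175     10      7     21]
 [   339    181      1      2      2]
 [   338    184      1      1      1]
 [   348    184      1      2      2]
 [   301    186     27     28    351]
 [   337    187      1      1      1]
 [   336    189      1      1      1]
 [   334    191     10      8     27]
 [   346    190      1      1      1]
 [   278    211     15     15    150]] [[319.52325568 199.49207064]
 [345.66666667 177.19047619]
 [339.         181.5       ]
 [338.         184.        ]
 [348.         184.5       ]
 [313.89173789 199.27920228]
 [337.         187.        ]
 [336.         189.        ]
 [337.88888889 195.59259259]
 [346.         190.        ]
 [284.88       218.10666667]]
5 ((313.3965759277344, 200.2586212158203), (20.24079132080078, 23.95469856262207), 21.801410675048828) [[299.6000061035156, 207.60000610351562], [308.3999938964844, 185.39999389648438], [327.20001220703125, 192.89999389648438], [318.29998779296875, 215.10000610351562]]
10 ((284.8448486328125, 218.137939453125), (11.698805809020996, 12.62728214263916), 21.801406860351562) [[277.1000061035156, 221.8000030517578], [281.79998779296875, 210.10000610351562], [292.6000061035156, 214.39999389648438], [287.8999938964844, 226.1999969482422]]
```

View pics/crop.png

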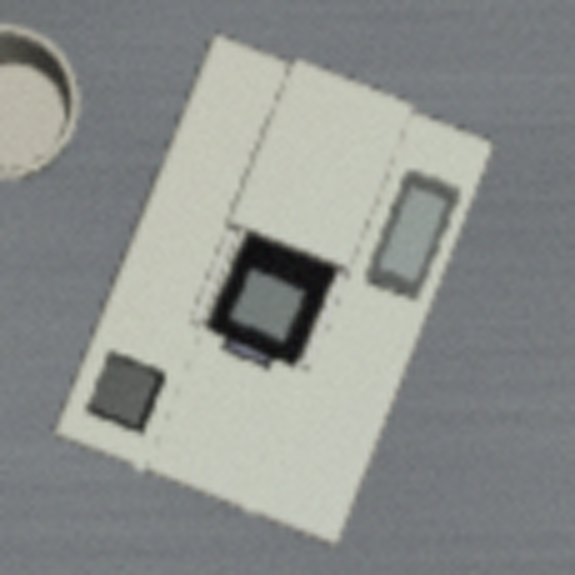

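The crop shows the large dock with its hood at the top, the black logger with its grey label at (314,200), the gate at about (309,211) and the key at (285,218). This all fits the description.

```bash
python3 - <<'E'
from h import *
P=[ray("top",(u+.0,v+.0),.03)[:2] for u,v in [(303,148),(357.3,169.3),(327,247),(272,226)]]
RL,RR,FR,FL=P
print(np.round(P,4),[np.linalg.norm(a-b).round(4) for a,b in((RL,RR),(RR,FR),(FR,FL),(FL,RL))])
c=np.mean(P,0);x=(RL+RR-FL-FR);x/=np.linalg.norm(x);y=np.array([-x[1],x[0]]);yy=RL+FL-RR-FR
print("c",c,"yaw",np.degrees(np.arctan2(x[1],x[0])),np.degrees(np.arctan2(-yy[0],yy[1])))
k=ray("top",(284.9,218.1),.05)[:2];print("key world",k,"dock",(k-c)@x,(k-c)@y)
W=lambda a,b,z:np.r_[c+a*x+b*y,z]
# side check
for n,X in(("FL",W(-.1,.07,.03)),("FR",W(-.1,-.07,.03)),("key",W(-.07,.045,.05)),("logtop",W(-.002,0,.056))):print(n,proj("side",X).round(1),proj("top",X).round(1))
for n,(u,v) in(("cup",(260,161)),("jar",(395,217))):
  p=ray("top",(u,v),.045 if n=="cup" else .085)[:2]-c;print(n,p@x,p@y)
s=cv2.imread("pics/side0.png");d=(s.max(2)<125).astype(np.uint8);d[:,:270]=0;d[:,380:]=0;d[:180]=0;d[250:]=0
n,l,st,ce=cv2.connectedComponentsWithStats(d)
print([(st[i].tolist(),ce[i].round(1)) for i in range(1,n) if st[i,4]>40])
cv2.imwrite("pics/sc.png",cv2.resize(s[170:270,250:390],None,fx=5,fy=5,interpolation=2))
from rig import get_obs
from scipy.spatial.transform import Rotation as Ro
R=Ro.from_quat(get_obs()["tool_rot"]).as_matrix();print(R.round(4))
E
```

```text
[[ 0.7056  0.0557]
 [ 0.6551 -0.0691]
 [ 0.4775  0.0025]
 [ 0.5261  0.1273]] [np.float64(0.1347), np.float64(0.1914), np.float64(0.1339), np.float64(0.1932)]
c [0.59109051 0.02910489] yaw -21.847243961765543 -21.67454099677311
key world [0.54309829 0.09636309] dock -0.06957440024696981 0.04456816552472285
FL [349.2 247.5] [270.2 226.8]
FR [377.9 209.7] [327.5 249.3]
key [342.5 228.4] [284.6 218.2]
logtop [325.3 203.9] [314.6 197. ]
cup 0.030109723941924144 0.14540213941228736
jar 0.018434086542224958 -0.1773873335385419
[([343, 180, 20, 6, 96], array([352.4, 182.1])), ([282, 194, 60, 30, 755], array([317., 209.])), ([350, 216, 28, 34, 166], array([364.1, 233.6])), ([271, 219, 75, 31, 516], array([304.9, 235.8])), ([334, 227, 17, 16, 176], array([342.2, 234.4])), ([270, 234, 21, 16, 274], array([279.4, 241.4]))]
[[-9.702e-01  2.423e-01 -8.000e-04]
 [ 2.423e-01  9.702e-01 -1.800e-03]
 [ 3.000e-04 -1.900e-03 -1.000e+00]]
```

View pics/sc.png

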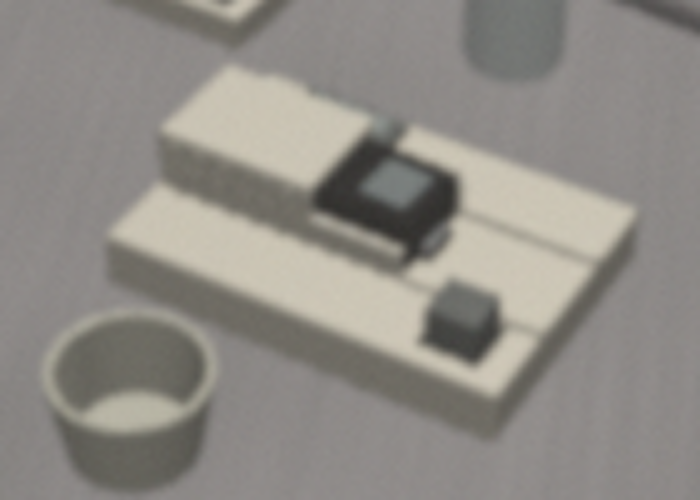

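Key and dock agree with the given sizes: the key measures dock (-69.6, 44.6) against (-70, 45), and the yaw is -21.8°. The plan is to align tool y with dock y, open to 30 mm (finger centres 45 mm apart), and put the TCP at dock (-69, 22.5), which is about world (0.535, 0.076).

Request:
servo_tool(
  moves="-0.03 -0.025 0 2 0.03;-0.06 -0.05 0 4 0.03;-0.09 -0.075 0 6 0.03;-0.12 -0.1 0 7.7 0.03;-0.15 -0.125 0 7.7 0.03;-0.18 -0.15 0 7.7 0.03;-0.21 -0.175 0 7.7 0.03;-0.24 -0.2 0 7.7 0.03;-0.27 -0.225 0 7.7 0.03;-0.3 -0.25 0 7.7 0.03",
)

```text
time: 0.93
position: [0.3824, 0.2893, 0.2224]
tool_rot: [0.188, 0.982, -0.0, -0.0]
ft_force: [0.4, 0.3, -0.0]
grip_width: 0.0324
grip_force: 0.0
```

```bash
cat > go.py <<'E'
from h import *
from rig import get_obs
from scipy.spatial.transform import Rotation as Ro
import sys
o=get_obs();R=Ro.from_quat(o["tool_rot"]).as_matrix();p=np.array(o["position"])
c=np.array([.5911,.0291]);a=np.radians(-21.75);x=np.array([np.cos(a),np.sin(a)]);y=np.array([-x[1],x[0]])
t=np.r_[c-.069*x+.0225*y,float(sys.argv[1])]
print("t",o["time"],"pos",p,"dock",(p[:2]-c)@x,(p[:2]-c)@y,"shift",(R.T@(t-p)).round(4),"turn",-np.degrees(a+np.pi/2-np.arctan2(R[1,1],R[0,1])),o["grip_width"],o["ft_force"],R[:,2])
E
python3 go.py 0.12
```

```text
t 0.9333 pos [0.38238864 0.28934116 0.22237831] dock -0.2902873992625514 0.16437492605797 shift [-0.2212 -0.142   0.1023] turn 0.035697074283603296 0.032439287508073504 [ 0.4177165   0.27504256 -0.00955533] [-4.83978859e-04 -2.03166608e-04 -9.99999862e-01]
```

Request:
servo_tool(
  moves="-0.03 -0.02 0 0 0.03;-0.06 -0.04 0 0 0.03;-0.09 -0.06 0 0 0.03;-0.12 -0.08 0.01 0 0.03;-0.15 -0.1 0.03 0 0.03;-0.18 -0.12 0.05 0 0.03;-0.21 -0.135 0.07 0 0.03;-0.221 -0.142 0.09 0 0.03;-0.221 -0.142 0.102 0 0.03;-0.221 -0.142 0.102 0 0.03",
)

```text
time: 1.77
position: [0.533, 0.0762, 0.1175]
tool_rot: [0.19, 0.982, -0.0, -0.003]
ft_force: [-0.5, 0.1, -0.6]
grip_width: 0.0297
grip_force: 0.0
```

```bash
python3 go.py 0.07
```

```text
t 1.7667 pos [0.53299803 0.07621792 0.11750931] dock -0.07142555980800937 0.02223345850902947 shift [-0.0027  0.0004  0.0475] turn -0.11703034107331224 0.029715775251323625 [-0.54433641  0.11352187 -0.64308373] [-6.57254128e-03  4.66620798e-04 -9.99978292e-01]
```

Descend to about 15 mm above the key, then check with both cameras.

Request:
servo_tool(
  moves="-0.001 0 0.015 0 0.03;-0.002 0 0.03 0 0.03;-0.002 0 0.042 0 0.03;-0.002 0 0.05 0 0.03;-0.002 0 0.05 0 0.03;-0.002 0 0.05 0 0.03;-0.002 0 0.05 0 0.03",
)

```text
time: 2.35
position: [0.5369, 0.0769, 0.0714]
tool_rot: [0.188, 0.982, 0.0, 0.001]
ft_force: [-0.1, 1.2, 0.9]
grip_width: 0.0302
grip_force: 0.0
```

```bash
python3 go.py 0.058; python3 - <<'E'
from h import *
s=cams.camera("side");cv2.imwrite("pics/s1.png",cv2.resize(s[140:260,250:400],None,fx=5,fy=5,interpolation=2))
E
```

```text
t 2.35 pos [0.53694876 0.07689652 0.07138358] dock -0.06800754840476349 0.024327723238254443 shift [ 0.001  -0.0018  0.0134] turn 0.05382598854108306 0.030167770991853374 [-0.05582536  1.22216106  0.90467559] [ 1.35971656e-03 -9.44571656e-05 -9.99999071e-01]
```

View pics/s1.png

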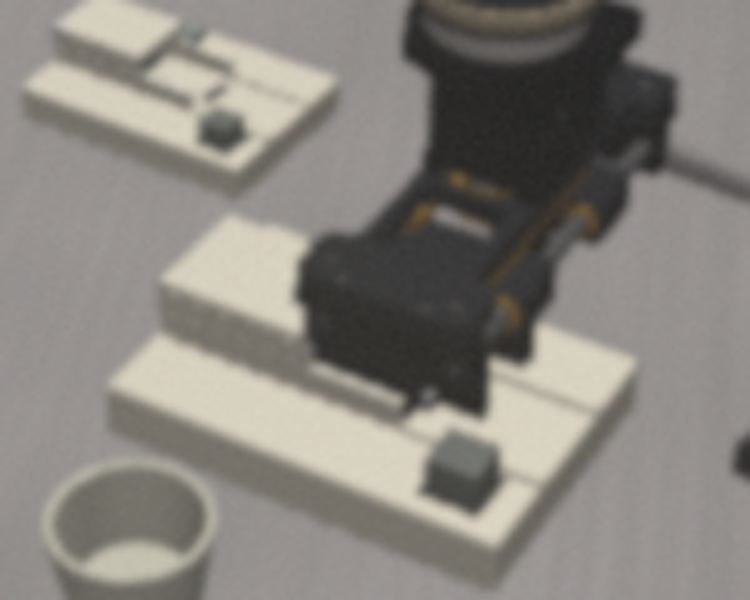

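The side crop shows the near (+y) finger's tip edge from about (440,395) to (488,412), up and left of the key top at (463,450). I'll compare that with the projected tip.

```bash
python3 - <<'E'
from h import *
c=np.array([.5911,.0291]);a=np.radians(-21.75);x=np.array([np.cos(a),np.sin(a)]);y=np.array([-x[1],x[0]])
for dx,dy,z in [(-.068,.0243,.0714),(-.0775,.0393,.0714),(-.0775,.0543,.0714),(-.0585,.0543,.0714),(-.0585,.0393,.0714),(-.0775,.0543,.1),(-.0585,.0543,.1),(-.0775,.0093,.0714),(-.0775,-.0057,.0714),(-.07,.045,.05)]:
    p=proj("side",np.r_[c+dx*x+dy*y,z]);print(dx,dy,z,((p-[250,140])*5).round())
t=cams.camera("top");cv2.imwrite("pics/t1.png",cv2.resize(t[140:255,240:375],None,fx=5,fy=5,interpolation=2))
E
```

```text
-0.068 0.0243 0.0714 [484. 374.]
-0.0775 0.0393 0.0714 [487. 402.]
-0.0775 0.0543 0.0714 [470. 423.]
-0.0585 0.0543 0.0714 [430. 408.]
-0.0585 0.0393 0.0714 [447. 387.]
-0.0775 0.0543 0.1 [472. 371.]
-0.0585 0.0543 0.1 [431. 356.]
-0.0775 0.0093 0.0714 [520. 362.]
-0.0775 -0.0057 0.0714 [536. 342.]
-0.07 0.045 0.05 [463. 442.]
```

View pics/t1.png

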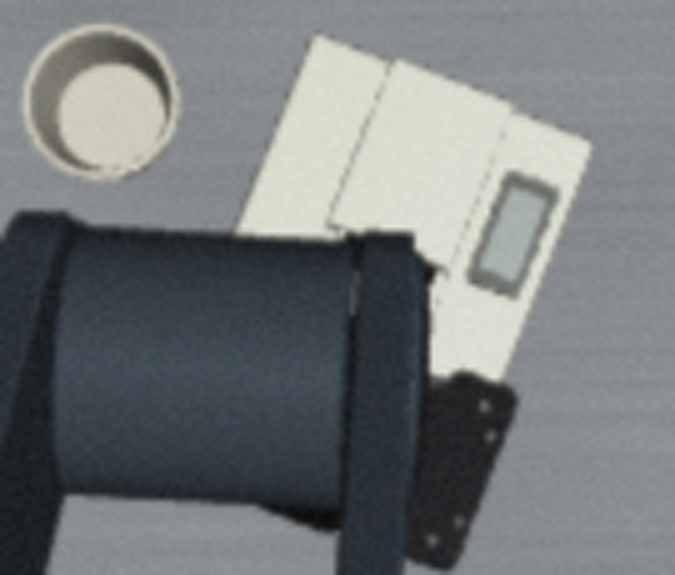

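The large edge in the side view is actually the gripper body's end, whose projection fits. The tips are hidden behind it. I'll widen to 36 mm so both fingers are well placed whatever the tip thickness, and descend to just above the key.

Request:
servo_tool(
  moves="0 -0.0015 0.003 0 0.036;0 -0.0015 0.006 0 0.036;0 -0.0015 0.01 0 0.036;0 -0.0015 0.014 0 0.036;0 -0.0015 0.014 0 0.036;0 -0.0015 0.014 0 0.036;0 -0.0015 0.014 0 0.036;0 -0.0015 0.014 0 0.036",
)

```text
time: 3.12
position: [0.536, 0.0752, 0.0566]
tool_rot: [0.188, 0.982, 0.0, 0.0]
ft_force: [0.4, -0.3, -0.4]
grip_width: 0.036
grip_force: 0.0
```

```bash
python3 go.py 0.04
```

```text
t 3.1167 pos [0.53601997 0.07524635 0.05655764] dock -0.06825873495761851 0.02245085939809814 shift [0.0007 0.     0.0166] turn 0.024346732648488398 0.0359657545804306 [ 0.36731498 -0.26121701 -0.41099856] [ 7.27921538e-05 -4.48724312e-06 -9.99999997e-01]
```

Request:
servo_tool(
  moves="0 0 0.003 0 0.036;0 0 0.006 0 0.036;0 0 0.008 0 0.036;0 0 0.009 0 0.036;0 0 0.009 0 0.036;0 0 0.009 0 0.036",
)

```text
time: 3.62
position: [0.5362, 0.0753, 0.0475]
tool_rot: [0.189, 0.982, 0.0, 0.0]
ft_force: [0.1, 0.6, 0.8]
grip_width: 0.036
grip_force: 0.5
```

Request:
servo_tool(
  moves="0 0 0.001 0 0.036;0 0 0.002 0 0.036;0 0 0.003 0 0.036;0 0 0.004 0 0.036;0 0 0.005 0 0.036;0 0 0.006 0 0.036;0 0 0.007 0 0.036;0 0 0.007 0 0.036;0 0 0.007 0 0.036",
)

```text
time: 4.37
position: [0.5346, 0.0755, 0.0402]
tool_rot: [0.189, 0.982, -0.0, -0.001]
ft_force: [-3.9, 3.5, 3.8]
grip_width: 0.0361
grip_force: 2.5
```

```bash
python3 go.py 0.04;  python3 - <<'E'
from h import *
s=cams.camera("side");cv2.imwrite("pics/s2.png",cv2.resize(s[140:260,250:400],None,fx=5,fy=5,interpolation=2))
E
```

```text
t 4.3667 pos [0.53462456 0.07548051 0.0401663 ] dock -0.06964156597842645 0.022151263660775886 shift [-0.0006  0.0003  0.0002] turn 0.016389279215916278 0.036094610973132484 [-3.88046912  3.53628365  3.77074825] [-2.77801272e-03  3.56443598e-04 -9.99996078e-01]
```

View pics/s2.png

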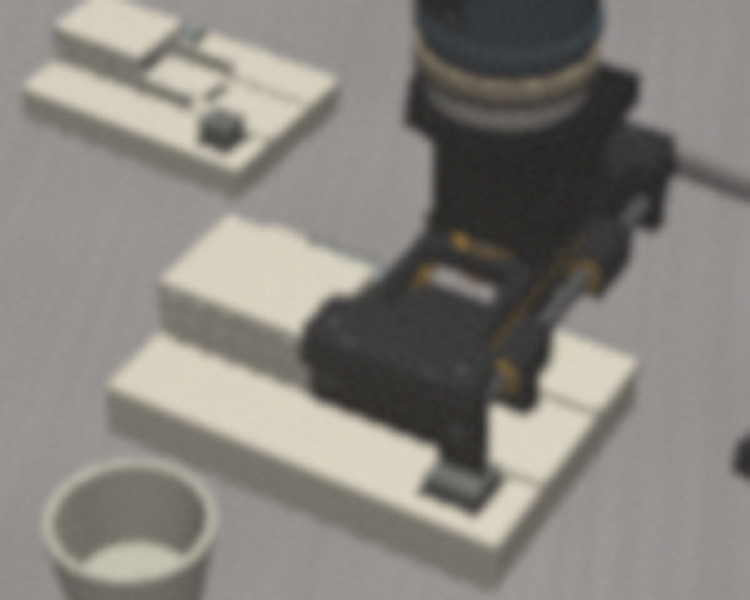

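The side crop shows the near finger standing on the lowered key at (462,482), about 10 mm down. The wrist force of about 5 N along dock -x means the logger is pressing on the other finger. I'll hold briefly and confirm it persists.

Request:
servo_tool(
  moves="0 0 0 0 0.036;0 0 0 0 0.036;0 0 0 0 0.036;0 0 0 0 0.036;0 0 0 0 0.036;0 0 0 0 0.036",
)

```text
time: 4.92
position: [0.5346, 0.0755, 0.0402]
tool_rot: [0.188, 0.982, -0.0, -0.001]
ft_force: [-3.9, 2.8, 3.2]
grip_width: 0.036
grip_force: 2.8
```

```bash
python3 go.py 0.04; python3 - <<'E'
from h import *
s=cams.camera("top");cv2.imwrite("pics/t2.png",cv2.resize(s[140:255,260:375],None,fx=5,fy=5,interpolation=2))
E
```

```text
t 4.9167 pos [0.53463898 0.0754731  0.04016877] dock -0.06962542867424874 0.022149725965606454 shift [-0.0006  0.0004  0.0002] turn 0.019944023984556462 0.03600949021318549 [-3.94265769  2.84941327  3.23487167] [-2.81423499e-03  3.58025236e-04 -9.99995976e-01]
```

View pics/t2.png

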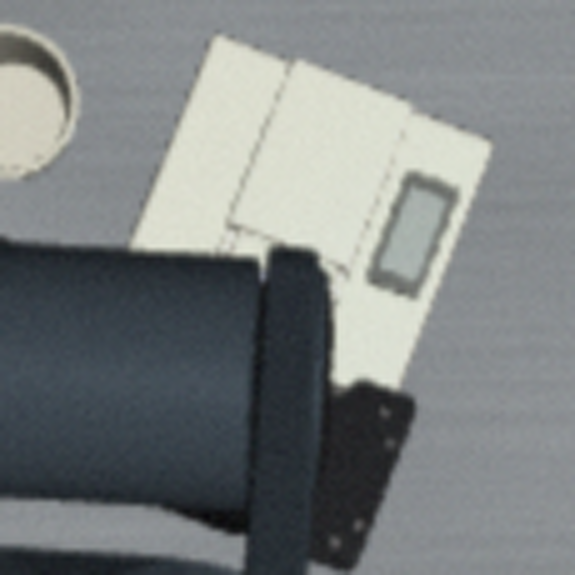

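In the top crop the hood mouth near (335,268) is now white where the logger used to be, so it has moved out. The force is steady at about 4.5 N along dock -x, so I'm handing in.

```bash
python3 -c "
from rig import job
print(job.hand_in())"
```

```text
the job is handed in; nothing more can be done
None
```

I pressed the eject key about 10 mm down and handed the job in with the other finger holding the logger about 30 mm out (estimated from the finger's position, as the arm hid it), under a steady push of about 4.5 N; no verdict came back.

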